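# Load a radio battery pack into a sprung test cradle

### The arm

A 6-joint arm with a two-finger parallel gripper is mounted at the origin on a cart in front of the work surface, level with it; the furniture and walls round the work are solid. World frame = base frame: x ahead of the robot, y to its left, z up, the work surface at z = 0. Lengths are in mm, angles in rad, forces in N, time in s.
With the tool pointing down it reaches from about 275 to 750 mm from the base axis. Payload 10.2 kg.
Tool frame: the origin (TCP) lies at the centre of the arm's flange, where the gripper is bolted on; the fingertips stand 173 mm ahead of it and the grasp point (between the pads) lies 155 mm ahead of it; z points along the fingers, y is the line along which they close (so a half turn about z gives the same grasp; the last joint's range is limited). The gripper opens to 85 mm and grips with 20 to 120 N. Pads are 22 mm wide; open, the fingers measure 114 mm over their backs; the gripper's body (76 mm by 85 mm) begins 54 mm behind the grasp point. The pads swing forward as they close: fully open they stand 13 mm farther back than shut.
Start: joints at [-1.53, 0.313, 1.498, -0, 1.331, -0.223], TCP at [136.881, -506.849, 404.694] pointing down, gripper open.
Joint ranges: [-2.94, 2.94], [-0.97, 2.17], [0.19, 2.56], [-1.23, 4.37], [0.02, 3.11], [-2.88, 2.88]. Speed limits (rad/s): [2.39, 2.39, 3.01, 3.14, 3.14, 3.14].

### API

Orientations are given as a unit quaternion [w, x, y, z].
In Python, from rig import ctrl gives the robot as it stands.
- The arm moves only by the shell command python3 steer.py [OPENING] [FORCE], which reads ROWS from standard input. ROWS is a JSON object whose key "segments" holds a list of rows, 1 to 8 of them, each of 6 numbers: dx, dy, dz in units of 20 mm, then a rotation vector rx, ry, rz in units of 0.2 rad; each row is the pose to reach, as a shift and turn from the pose commanded when the command began, along the tool's axes at that moment; what a row does not reach only later rows make up. A row lasts 1/10 s, in which the tool goes at most 50 mm and 0.15 rad, less where a joint would pass 70% of its speed; a pose out of reach is approached as far as the arm can. OPENING is the opening from 0.0 (shut) to 1.0 (fully open), set as the command begins (- or left out keeps the last). The fingers move at their own pace and stop on an object; FORCE is the grip in N (left out, the last holds). Time passes only in rows, so rows that do not move let the fingers close. It prints the time, the measured TCP pose, the force, the opening and the grip force at its end. Input that does not fit is refused with a message, and nothing moves.
- ctrl.sense(): the state, without advancing time (a new reading comes with each control period).
- ctrl.capture(name): name is "scene" or "top" or "wrist"; returns the picture (480x640x3 uint8, red, green, blue); there is no depth.
- ctrl.calibration(name): a dict with "fx", "fy", "cx", "cy" (pixels), "position" and "attitude" of the camera in the world. Camera axes: x right, y down, z forward; pixel columns grow to the right and rows downward; lengths in mm; the calibration is good to about 2 mm. A picture is of the moment at which its call begins: read the wrist's pose just before it. calibration takes no time and is no camera call; for the wrist camera it gives the pose at the moment of the call.
- ctrl.finish_job(): hands the job in; it is judged then, once.
The state is a dict: "time_s": time; "joints": joint angles; "dq": joint speeds; "tau": joint torques, N m; "eef_pos": TCP position; "ee_rot": TCP orientation; "force": force on the tool from outside, world axes, zero at the start; "wrist_torque": the same for the moment, N m; "grip_width": opening from 0.0 (shut) to 1.0 (fully open); "grip_force": force on a finger pad.
Only numpy, scipy, OpenCV 4.12 (cv2) and the standard library are available. Lean on these libraries where they do the work, as an engineer would, in place of code of your own. Each camera call takes 0.05 s, during which the arm holds its last target. There are 200 camera calls.

### The job

Load the radio battery pack lying on the table into the test cradle: its metal-contact end goes against the sprung plate, then push it along against the spring until its other end can drop down inside the two fixed posts, and let the spring slide that end home under their lips. Leave the pack flat on the cradle's floor, held between the spring and the posts, and do not shift the small things lying round about.

Things in the scene. Friction and masses are not known exactly. Their poses are not given: they have to be found in the camera images.
- pack: Black radio battery pack, a box 88 (x) x 54 (y) x 18 (z) mm, about 0.18 kg (varies). Origin at the centre of its underside. Its +x end is the contact end: a row of small gold contact strips lies on the top face along that end. It starts flat on the table, loose; grasp it across its 54 mm.
- pack_nose (a point): Centre of the pack's contact-end face: 44 mm along the pack's +x from its origin, 9 mm above its underside.
- cradle: Grey battery test cradle, fixed to the table. Origin: on the table below the centre of a properly loaded pack; +x to the sprung end, z up. Base 82 mm wide, x = -66 to +96 mm; its top, 10 mm up, is the bay floor. Side guides: inner faces at y = +-28.8 mm, flaring out to +-35, tops 15 mm above the floor. Behind the plate a black housing, x = 64 to 90 mm, 33 mm high above the floor with its sockets.
- bay_floor (a point): Middle of the bay floor, 10 mm above the cradle's origin. The relaxed plate stands 80 mm from the posts, 8 mm less than the pack's length. A pack laid in with its contact end down on the floor by the plate leans about 20 deg, its underside resting on the lips' inner edges and its rear edge about 30 mm above the floor; the lean falls to 16 deg as it is pushed in.
- posts (a point): Midway between the cradle's two fixed black posts, on their inner face (cradle x = -44, y = 0), 24 mm above the floor, level with the lips' tops. Posts: x = -60 to -44 mm, y = +-20 to +-35 mm. Between them an open notch 40 mm wide lets a finger pass from behind (-x) down to the floor. Each post's lip reaches inward to x = -40 mm, from 20 to 24 mm above the floor.
- contact (a joint): Travel of the sprung aluminium plate in m along cradle +x: 0 relaxed (face at x = +36 mm), 0.017 at its hard stop, 0.008 with a pack loaded. Springs 450 N/m, no preload: 3.6 N loaded, 7.7 N at the stop. To pass inside the lips the plate must go back about 14 mm with the pack leaning, 12 mm with it level. Plate 42 mm wide, top 23 mm above the floor.
- contact_face (a point): Centre of the plate's face that the pack touches, 12 mm above the bay floor; moves with the plate.
- nine_volt: Small 9 V block battery lying on the table, 48 x 26 x 18 mm, loose bystander; leave where it is. Origin at the centre of its underside.
- cell: Single green AA cell lying on the table, 14 x 50 x 14 mm, loose bystander; leave where it is. Origin at the centre of its underside.
- loupe: Black eyeglass loupe standing on the table, 34 mm across, 28 mm high, loose bystander; leave where it is. Origin at the centre of its underside.

How it is judged (in metres and radians):
At the end, for the whole second after the job is handed in: The pack lies flat (within 0.05 rad) on the cradle's floor, centred on the loaded position within 3 mm lengthwise and 3.5 mm sideways and in height, contact end against the sprung plate, plate held 5 to 11 mm back, pack at rest (x of pack in the frame of cradle between -0.003 and 0.003 m and y of pack in the frame of cradle between -0.0035 and 0.0035 m and z of pack in the frame of cradle between 0.007 and 0.0135 m and angle between pack's own z axis and vertical below 0.05 rad and x of pack_nose in the frame of cradle above 0.038 m and value of joint contact between 0.005 and 0.011 m and linear speed of pack below 0.01 m/s); the robot touches nothing.
It fails at once if a bystander (9 V battery, AA cell or loupe) is shifted by more than 20 mm (distance of any of nine_volt, cell, loupe from where it was at the start of the episode above 0.02 m).
It also fails if it takes over 67 s, if anything falls off the work surface, if the arm or the gripper's body presses on something with over 40 N, if the wrist force passes 120 N, or if a joint passes its speed limit or range.

## Working session

There is one attempt and no reset: what is moved stays moved. The work goes in short steps, Python scripts to look and compute and a shell command to move; the robot and the scene stay as the last step left them, time stands still between calls to the robot, and variables do not carry over. Pictures are saved under pics/ and viewed, at most 10 in all, crops included, and the job is handed in when it is done.

```bash
ls; mkdir -p pics; python3 - <<'E'
from rig import ctrl
import cv2, numpy as np
s=ctrl.sense(); print({k:np.round(v,3).tolist() for k,v in s.items()})
for n in("scene","top"):
    c=ctrl.calibration(n); print(n,{k:np.round(v,4).tolist() for k,v in c.items()})
    cv2.imwrite(f"pics/{n}0.png",ctrl.capture(n)[:,:,::-1])
E
```

```text
pics
rig.py
steer.py
{'time_s': 0.0, 'joints': [-1.53, 0.313, 1.498, 0.0, 1.331, -0.223], 'dq': [0.0, 0.0, -0.001, 0.002, 0.0, 0.0], 'tau': [-0.002, -41.227, -25.974, -0.0, 0.004, -0.0], 'eef_pos': [136.892, -506.796, 404.134], 'ee_rot': [-0.001, 0.991, 0.132, 0.0], 'force': [0.991, 0.09, -0.321], 'wrist_torque': [-0.029, -0.075, 0.015], 'grip_force': 0.0, 'grip_width': 1.003}
scene {'fx': 611.9492, 'fy': 611.9492, 'cx': 316.9453, 'cy': 237.6875, 'position': [203.4276, -895.3322, 922.9216], 'attitude': [-0.3351, 0.9108, -0.2248, 0.0867]}
top {'fx': 508.9173, 'fy': 508.9173, 'cx': 321.4109, 'cy': 243.0436, 'position': [468.2112, -273.1369, 998.981], 'attitude': [0.0349, -0.7029, 0.71, -0.0244]}
```

View pics/top0.png

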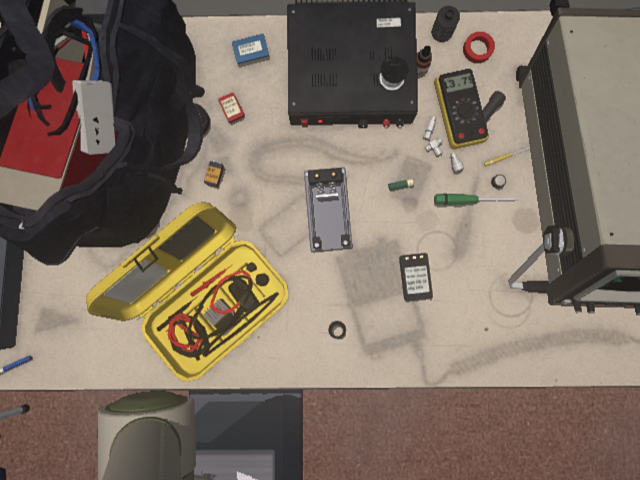

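View pics/scene0.png

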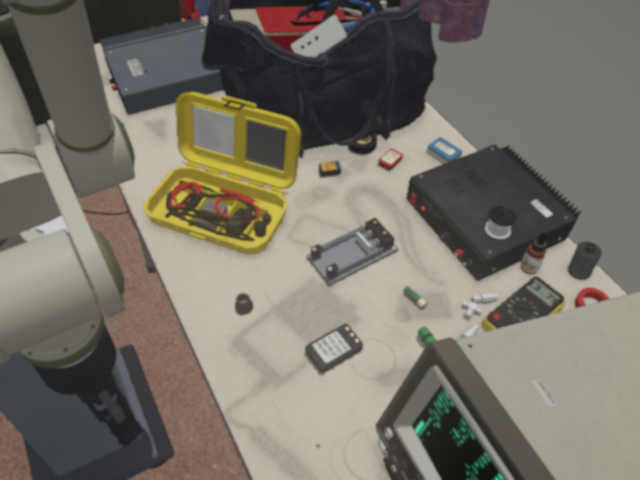

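The top view shows the cradle at about (328,208) with its sprung end up-image (housing near (325,175)) and its posts near (317,243) and (346,241). The pack is at about (415,277), contacts up (~y 257). In the scene view the cradle is near (352,250) and the pack near (334,347). Next I'll get coarse positions, so I can place the wrist camera.

```bash
cat > h.py <<'E'
import numpy as np, cv2
from rig import ctrl
from scipy.spatial.transform import Rotation as R
def rot(q): return R.from_quat([q[1],q[2],q[3],q[0]])
def ray(c,p):
    d=np.array([(p[0]-c["cx"])/c["fx"],(p[1]-c["cy"])/c["fy"],1.0])
    return np.array(c["position"],float), rot(c["attitude"]).apply(d)
def onz(c,p,z):
    o,d=ray(c,p); return o+d*(z-o[2])/d[2]
def tri(obs):  # [(c,p),...] least-squares ray meeting, and residual
    A=np.zeros((3,3));b=np.zeros(3);L=[]
    for c,p in obs:
        o,d=ray(c,p); d/=np.linalg.norm(d); M=np.eye(3)-np.outer(d,d); A+=M;b+=M@o;L.append((M,o))
    x=np.linalg.solve(A,b); return x,max(np.linalg.norm(M@(x-o)) for M,o in L)
def proj(c,X):
    v=rot(c["attitude"]).inv().apply(np.asarray(X,float)-np.array(c["position"]))
    return np.array([c["fx"]*v[...,0]/v[...,2]+c["cx"],c["fy"]*v[...,1]/v[...,2]+c["cy"]]).T
def tool(dp_world):  # world shift -> tool axes now
    return rot(ctrl.sense()["ee_rot"]).inv().apply(dp_world)
E
python3 - <<'E'
from h import *
c=ctrl.calibration("top")
for n,p,z in [("pack",(415.5,277.5),18),("packfront",(413,256),18),("packrear",(418,299),18),("cr_front",(323,170),10),("posts",(332,242),34),("cell",(401,184),14),("loupe",(337,329),28),("9v",(214,174),18)]:
    print(n,onz(c,p,z).round(0))
s=ctrl.calibration("scene")
print("tri pack",tri([(c,(415.5,277.5)),(s,(334,347))]))
w=ctrl.calibration("wrist"); T=ctrl.sense()
print({k:np.round(v,3).tolist() for k,v in w.items()})
r=rot(T["ee_rot"]); print("R",r.as_matrix().round(3)); print("cam in tool",r.inv().apply(np.array(w["position"])-T["eef_pos"]).round(1), (r.inv()*rot(w["attitude"])).as_matrix().round(3))
E
```

```text
pack [ 483. -439.   18.]
packfront [ 524. -435.   18.]
packrear [ 441. -443.   18.]
cr_front [ 696. -263.   10.]
posts [ 551. -279.   34.]
cell [ 665. -416.   14.]
loupe [ 387. -287.   28.]
9v [689. -49.  18.]
tri pack (array([ 483.44409003, -440.17933661,   13.02335799]), np.float64(0.922668078157227))
{'fx': 394.309, 'fy': 394.309, 'cx': 321.482, 'cy': 238.861, 'position': [201.932, -489.582, 373.269], 'attitude': [0.106, 0.787, -0.602, -0.081]}
R [[ 0.965  0.261 -0.   ]
 [ 0.261 -0.965  0.001]
 [ 0.    -0.001 -1.   ]]
cam in tool [67.3  0.3 30.9] [[ 0.    -0.964 -0.266]
 [ 1.     0.     0.001]
 [-0.001 -0.266  0.964]]
```
Tool x = (0.965,0.261,0): camera is +67 in tool x, looks inward tilted (toward tool -x... z of cam = (-0.266,0,0.964)). So looks toward fingers.

The manual's scale: shifts go in units of 20 mm and turns go in units of 0.2 rad. Converting my numbers, 289 mm is 14.45, 144 mm is 7.2, 0.164 rad is 0.82.

```bash
echo '{"segments":[[3.6, 0.2, 1.8, 0, 0, 0.4], [7.25, 0.35, 3.6, 0, 0, 0.82], [10.85, 0.55, 5.4, 0, 0, 0.82], [14.45, 0.7, 7.2, 0, 0, 0.82], [14.45, 0.7, 7.2, 0, 0, 0.82], [14.45, 0.7, 7.2, 0, 0, 0.82], [14.45, 0.7, 7.2, 0, 0, 0.82], [14.45, 0.7, 7.2, 0, 0, 0.82]]}' | python3 steer.py 1.0
```

```text
time_s: 0.9
eef_pos: [421.5, -443.5, 258.3]
ee_rot: [-0.002, 0.999, 0.052, -0.001]
force: [-0.5, -0.2, -0.4]
grip_width: 0.998
grip_force: 0.0
```

```bash
cat >> h.py <<'E'
import pickle
def shot(name):
    c=ctrl.calibration("wrist"); im=ctrl.capture("wrist")[:,:,::-1].copy()
    c={k:np.array(v).tolist() for k,v in c.items()}; pickle.dump(c,open(f"pics/{name}.pkl","wb")); cv2.imwrite(f"pics/{name}_raw.png",im); return im,c
def cal(name): return pickle.load(open(f"pics/{name}.pkl","rb"))
E
python3 - <<'E'
from h import *
s=ctrl.sense();print(s["eef_pos"],s["dq"])
im,c=shot("w1")
print(proj(c,[[483,-440,18],[524,-435,18],[441,-443,18]]))
E
```

```text
[ 421.53544586 -443.51808635  258.3227345 ] [-0.05991951 -0.0540042   0.01447129 -0.01456488  0.01160259 -0.03465242]
[[327.58605225 141.34722667]
 [326.42241503  54.10807639]
 [324.77530807 221.02685523]]
```

```bash
echo '{"segments":[[0, -2, 0, 0, 0, 0], [0, -4, 0, 0, 0, 0], [0, -4, 0, 0, 0, 0], [0, -4, 0, 0, 0, 0], [0, -4, 0, 0, 0, 0]]}' | python3 steer.py && python3 - <<'E'
from h import *
im2,c2=shot("w2"); s=ctrl.sense();print(s["eef_pos"],s["dq"].round(3) if hasattr(s["dq"],"round") else s["dq"])
c1=cal("w1"); im1=cv2.imread("pics/w1_raw.png")
P=[[483,-440,18]]
out=[]
for im,c in((im1,c1),(im2,c2)):
    u,v=proj(c,P)[0]; x0,y0=int(max(0,u-66)),int(max(0,v-110)); print(x0,y0)
    out.append(cv2.resize(im[y0:y0+200,x0:x0+132],None,fx=3,fy=3,interpolation=cv2.INTER_CUBIC))
cv2.imwrite("pics/pack12.png",np.hstack(out)); print(out[0].shape)
E
```

```text
time_s: 1.45
eef_pos: [411.1, -366.6, 261.4]
ee_rot: [0.001, 0.999, 0.049, 0.0]
force: [-0.5, -0.8, -0.1]
grip_width: 0.997
grip_force: 0.0
[ 411.14854175 -366.60356454  261.10943482] [0.005 0.008 0.002 0.001 0.002 0.001]
261 31
407 26
(600, 396, 3)
```

View pics/pack12.png

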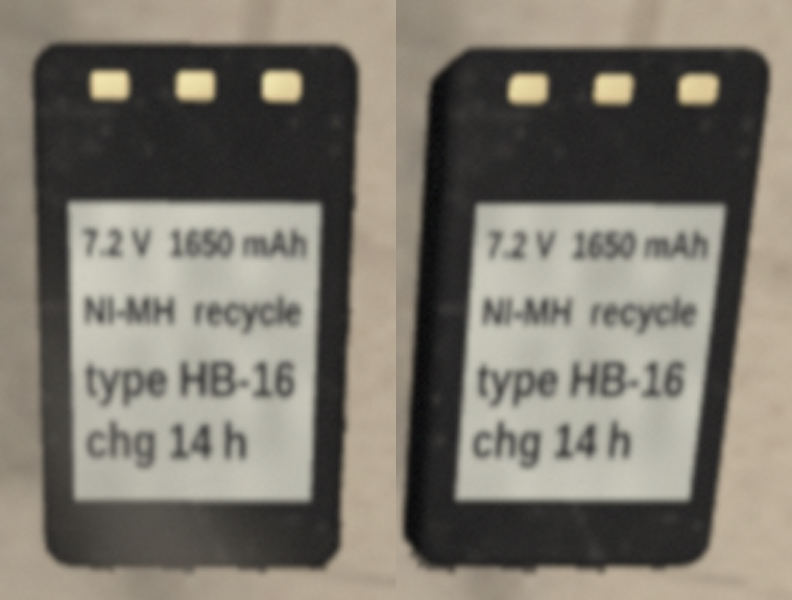

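The composite shows the pack twice, contacts at the top. Label corners are at crop (68,202), (322,204), (311,500), (74,500) in the left half and (474,204), (726,205), (691,500), (455,500) in the right half.

```bash
python3 - <<'E'
from h import *
c1,c2=cal("w1"),cal("w2")
A=[(68,202),(322,204),(311,500),(74,500),(97+13,86),(282,86)]
B=[(78,204),(330,205),(295,500),(59,500),(132,88),(302,88)]
X=[]
for a,b in zip(A,B):
    pa=np.array(a)/3+[261,31]; pb=np.array(b)/3+[407,26]
    x,r=tri([(c1,pa),(c2,pb)]); X.append(x); print(x.round(1),round(r,2))
X=np.array(X)
d=(X[0]+X[1]-X[2]-X[3])/2; print("yaw",np.arctan2(d[1],d[0]),"len",np.linalg.norm(d))
e=X[0]-X[1]; print("yaw from y", np.arctan2(-e[0],e[1]), X[4]-X[5])
# outer corners on z=18
o=[onz(c1,np.array(p)/3+[261,31],18) for p in [(34,44),(358,44),(342,566),(45,566)]]
print(np.round(o,1), "centre",np.mean(o,0)); o=np.array(o)
print("sizes",np.linalg.norm(o[0]-o[1]),np.linalg.norm(o[2]-o[3]),np.linalg.norm(o[0]-o[3]))
f=(o[0]+o[1]-o[2]-o[3])/2; print("yaw",np.arctan2(f[1],f[0]), "label centre",X[:4].mean(0))
o2=[onz(c2,np.array(p)/3+[407,26],18) for p in [(374,49),(310,566)]]; print(np.round(o2,1))
E
echo '{"segments":[[2.5, 0, 0, 0, 0, 0], [5, -1, 0, 0, 0, 0], [7.5, -2, 0, 0, 0, 0], [7.5, -2.75, 0, 0, 0, 0], [7.5, -2.75, 0, 0, 0, 0], [7.5, -2.75, 0, 0, 0, 0], [7.5, -2.75, 0, 0, 0, 0]]}' | python3 steer.py && python3 - <<'E'
from h import *
im,c=shot("w3"); print(ctrl.sense()["eef_pos"])
P=[[560,-305,34],[560,-250,34],[710,-260,43]]; print(proj(c,P))
E
echo '{"segments":[[0, -1.75, 0, 0, 0, 0], [0, -3.5, 0, 0, 0, 0], [0, -3.5, 0, 0, 0, 0], [0, -3.5, 0, 0, 0, 0], [0, -3.5, 0, 0, 0, 0]]}' | python3 steer.py && python3 - <<'E'
from h import *
im,c=shot("w4"); print(ctrl.sense()["eef_pos"])
P=[[560,-305,34],[560,-250,34],[710,-260,43]]; print(proj(c,P))
E
```

```text
[ 501.7 -415.7   17.1] 0.07
[ 505.7 -458.1   17.8] 0.05
[ 456.  -462.8   18.9] 0.13
[ 451.6 -420.8   17.9] 0.0
[ 520.2 -421.3   18. ] 0.14
[ 523.  -449.1   18.3] 0.09
yaw 0.09729816388056903 len 50.15478554090755
yaw from y 0.09408230546459553 [-2.79301439 27.88707319 -0.223604  ]
[[ 525.  -408.5   18. ]
 [ 530.4 -460.6   18. ]
 [ 444.6 -470.1   18. ]
 [ 439.  -416.6   18. ]] centre [ 484.76300607 -438.9251688    18.        ]
sizes 52.36890743106252 53.7920860905586 86.41756122170082
yaw 0.10152458846436545 label centre [ 478.71577795 -439.36443385   17.93445439]
[[ 530.1 -459.7   18. ]
 [ 444.1 -468.7   18. ]]
time_s: 2.2
eef_pos: [554.4, -297.1, 260.8]
ee_rot: [0.0, 0.999, 0.049, -0.0]
force: [0.4, 0.6, -0.2]
grip_width: 1.001
grip_force: 0.0
[ 554.45862197 -297.07492231  260.87986202]
[[ 336.49665748  254.80247991]
 [ 230.80168213  244.89568297]
 [ 265.26707177 -108.71045236]]
time_s: 2.75
eef_pos: [548.2, -227.4, 260.9]
ee_rot: [0.0, 0.999, 0.049, 0.0]
force: [1.4, 0.4, 0.5]
grip_width: 1.0
grip_force: 0.0
[ 548.19252456 -227.37640435  260.75724099]
[[ 470.36480196  256.11251999]
 [ 365.85267668  246.19983867]
 [ 441.83713304 -106.04863183]]
```

Pack: top at z≈17.9 (should be 18), centre (484.5, -438.7), yaw ≈0.098. Now the two cradle views.

```bash
python3 - <<'E'
import cv2,numpy as np
a=cv2.imread("pics/w3_raw.png")[40:290,200:366];b=cv2.imread("pics/w4_raw.png")[40:290,333:499]
cv2.imwrite("pics/cr34.png",cv2.resize(cv2.convertScaleAbs(np.hstack([a,b]),alpha=1.5,beta=15),None,fx=2.4,fy=2.4,interpolation=cv2.INTER_CUBIC))
E
```

```text
(no output)
```

View pics/cr34.png

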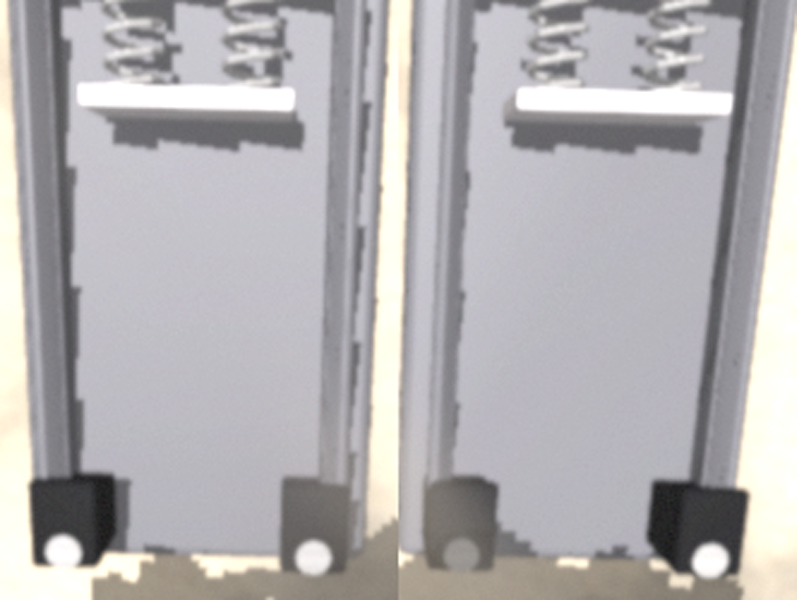

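The composite shows the cradle: post-top dots at (63,552), (314,557) on the left and (461,554), (711,560) on the right. The white plate top spans (78..295, ~97) on the left and (516..732, ~101) on the right. I'll triangulate the dots, plate ends, and post inner corners.

```bash
python3 - <<'E'
from h import *
c3,c4=cal("w3"),cal("w4")
f3=lambda p: np.array(p)/2.4+[200,40]
f4=lambda p: (np.array(p)-[398.4,0])/2.4+[333,40]
N={"dotL":((63,552),(461,554)),"dotR":((314,557),(711,560)),
"plLf":((79,107),(516,111)),"plRf":((295,111),(732,115)),
"plLb":((79,84),(516,88)),"plRb":((295,88),(732,92)),
"lipRin":((283,479),(653,482)),"lipRout":((349,484),(746,489)),"lipLout":((32,483),(428,483)),"lipLin":((110,476),(496,481))}
X={}
for k,(a,b) in N.items():
    x,r=tri([(c3,f3(a)),(c4,f4(b))]); X[k]=x; print(k,x.round(1),round(r,2))
for a,b in (("dotL","dotR"),("plLf","plRf"),("plLb","plRb")):
    e=X[a]-X[b]; print(a,b,np.linalg.norm(e),"yaw",np.arctan2(-e[0],e[1]),"mid",((X[a]+X[b])/2).round(1))
d=X["plLf"]+X["plRf"]-X["dotL"]-X["dotR"];d/=2; print("axis yaw",np.arctan2(d[1],d[0]),np.linalg.norm(d[:2]))
# base edges on z=10 / floor: side base edge right (left image)
E
```

```text
dotL [ 546.2 -248.2   34.2] 0.11
dotR [ 550.3 -303.    34.3] 0.0
plLf [ 638.  -247.7   32.5] 0.02
plRf [ 641.4 -289.8   33. ] 0.03
plLb [ 642.3 -247.3   31.3] 0.03
plRb [ 645.7 -289.4   31.8] 0.04
lipRin [ 560.9 -295.    11.1] 0.01
lipRout [ 566.2 -309.2   30.1] 0.2
lipLout [ 559.8 -239.6   28.8] 0.34
lipLin [ 560.6 -255.6   22.1] 0.23
dotL dotR 55.02916636710064 yaw 0.07506982038260028 mid [ 548.2 -275.6   34.2]
plLf plRf 42.19344426039138 yaw 0.08000082770977539 mid [ 639.7 -268.8   32.7]
plLb plRb 42.194618892780795 yaw 0.07987229126980593 mid [ 644.  -268.3   31.5]
axis yaw 0.07467993443533574 91.69821915036312
```

Cradle: origin (604, -271.5), yaw 0.076. The checks hold: dots z 34.2, plate width 42.2, lip end at -40.3. Next, above the pack's rear part (pack x = -28).

Scaled: 204 mm is 10.2, -112 mm is -5.6.

```bash
echo '{"segments":[[-1.1, 2, 0, 0, 0, 0], [-2.25, 4.1, 0, 0, 0, 0], [-3.35, 6.1, 0, 0, 0, 0], [-4.5, 8.15, 0, 0, 0, 0], [-5.6, 10.2, 0, 0, 0, 0], [-5.6, 10.2, 0, 0, 0, 0], [-5.6, 10.2, 0, 0, 0, 0], [-5.6, 10.2, 0, 0, 0, 0]]}' | python3 steer.py 0.72; echo '{"segments":[[0, 0, 1.5, 0, 0, 0], [0, 0, 3, 0, 0, 0], [0, 0, 3, 0, 0, 0], [0, 0, 3, 0, 0, 0]]}' | python3 steer.py; python3 - <<'E'
from h import *
s=ctrl.sense(); e=s["eef_pos"]; print(e, s["grip_width"], "err in tool", tool(np.array([456.6,-441.4,e[2]])-e), rot(s["ee_rot"]).as_euler("ZYX"))
im,c=shot("w5"); cv2.imwrite("pics/w5.png",im)
E
```

```text
time_s: 3.6
eef_pos: [457.4, -439.9, 260.5]
ee_rot: [-0.0, 0.999, 0.05, -0.0]
force: [0.5, -0.2, -0.2]
grip_width: 0.719
grip_force: 0.0
time_s: 4.0
eef_pos: [457.8, -439.8, 201.4]
ee_rot: [0.0, 0.999, 0.05, 0.0]
force: [0.7, -0.5, 0.1]
grip_width: 0.719
grip_force: 0.0
[ 457.83605848 -439.78268366  201.43710802] 0.7189672278028977 err in tool [-1.39262828e+00  1.48463436e+00  3.07639837e-05] [ 1.00863655e-01 -7.67741211e-05  3.14149992e+00]
```

View pics/w5.png

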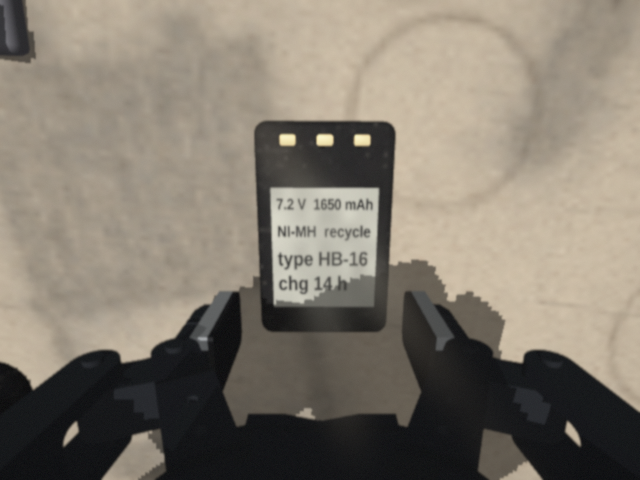

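The view shows the pack centred near column 325 between the open fingers (240 and 403, centre 321.5), which matches the computed 1.5 mm offset. I'll correct it and descend until the tips touch the table.

```bash
echo '{"segments":[[-0.07, 0.075, 0.5, 0, 0, 0], [-0.07, 0.075, 1, 0, 0, 0], [-0.07, 0.075, 1.4, 0, 0, 0], [-0.07, 0.075, 1.4, 0, 0, 0], [-0.07, 0.075, 1.4, 0, 0, 0]]}' | python3 steer.py; for i in 1 2 3; do echo '{"segments":[[0, 0, 0.075, 0, 0, 0], [0, 0, 0.075, 0, 0, 0]]}' | python3 steer.py | egrep 'eef|force' ; done
```

```text
time_s: 4.55
eef_pos: [456.0, -441.9, 172.5]
ee_rot: [-0.0, 0.999, 0.05, -0.0]
force: [0.1, -1.2, 0.1]
grip_width: 0.721
grip_force: 0.0
eef_pos: [456.0, -441.9, 171.3]
force: [-0.4, -0.1, -0.3]
grip_force: 0.0
eef_pos: [456.0, -441.8, 169.6]
force: [0.1, -0.4, -0.2]
grip_force: 0.0
eef_pos: [456.0, -441.9, 168.1]
force: [0.4, 0.3, -0.1]
grip_force: 0.0
```

Scaled: 1 mm is 0.05.

```bash
echo '{"segments":[[0, 0, 0.05, 0, 0, 0], [0, 0, 0.05, 0, 0, 0]]}' | python3 steer.py | egrep 'eef|force:'; echo '{"segments":[[0, 0, 0.05, 0, 0, 0], [0, 0, 0.05, 0, 0, 0]]}' | python3 steer.py | egrep 'eef|force:'
```

```text
eef_pos: [456.0, -441.9, 168.0]
force: [-2.8, 1.9, 6.6]
grip_force: 3.6
eef_pos: [456.1, -441.9, 168.0]
force: [-5.1, 5.1, 15.1]
grip_force: 7.6
```

```bash
echo '{"segments":[[0, 0, 0.05, 0, 0, 0], [0, 0, 0.05, 0, 0, 0]]}' | python3 steer.py | egrep 'eef|force:'
```

```text
eef_pos: [456.1, -441.9, 167.9]
force: [-7.4, 9.0, 22.5]
grip_force: 11.6
```

Scaled: 1 mm is 0.05.

```bash
echo '{"segments":[[0, 0, 0.05, 0, 0, 0], [0, 0, 0.05, 0, 0, 0]]}' | python3 steer.py | egrep 'eef|force:'
```

```text
eef_pos: [456.1, -441.9, 167.9]
force: [-10.0, 11.0, 31.5]
grip_force: 15.6
```

Tips touch at TCP z = 168.0 (opening 0.72). I'll raise so the tips end about 4.5 mm below the pack's top, then grip.

Scaled: -19 mm is -0.95, -10 mm is -0.5.

```bash
echo '{"segments":[[0, 0, -0.5, 0, 0, 0], [0, 0, -0.95, 0, 0, 0], [0, 0, -0.95, 0, 0, 0], [0, 0, -0.95, 0, 0, 0]]}' | python3 steer.py | egrep 'eef|force:'; echo '{"segments":[[0, 0, 0, 0, 0, 0], [0, 0, 0, 0, 0, 0], [0, 0, 0, 0, 0, 0], [0, 0, 0, 0, 0, 0], [0, 0, 0, 0, 0, 0], [0, 0, 0, 0, 0, 0], [0, 0, 0, 0, 0, 0], [0, 0, 0, 0, 0, 0]]}' | python3 steer.py 0.5 90
```

```text
eef_pos: [456.0, -441.8, 183.0]
force: [-0.5, 0.1, 0.7]
grip_force: 0.0
time_s: 7.15
eef_pos: [456.0, -441.9, 183.5]
ee_rot: [-0.0, 0.999, 0.05, -0.0]
force: [-1.7, 1.6, 6.7]
grip_width: 0.591
grip_force: 92.8
```

```bash
echo '{"segments":[[0, 0, -0.75, 0, 0, 0], [0, 0, -2, 0, 0, 0], [0, 0, -3.5, 0, 0, 0], [0, 0, -3.5, 0, 0, 0], [0, 0, -3.5, 0, 0, 0], [0, 0, -3.5, 0, 0, 0]]}' | python3 steer.py; python3 - <<'E'
from h import *
im,c=shot("w6"); s=ctrl.sense(); print(s["eef_pos"],s["grip_width"],s["grip_force"])
cv2.imwrite("pics/w6.png",cv2.resize(im[60:360,180:480],(600,600),interpolation=cv2.INTER_CUBIC))
E
```

```text
time_s: 7.75
eef_pos: [455.8, -441.6, 251.9]
ee_rot: [-0.001, 0.999, 0.05, -0.001]
force: [-0.6, -0.7, -2.2]
grip_width: 0.593
grip_force: 93.8
[ 455.82505674 -441.61824958  251.78748156] 0.5885175787564922 93.81375369515808
```

View pics/w6.png

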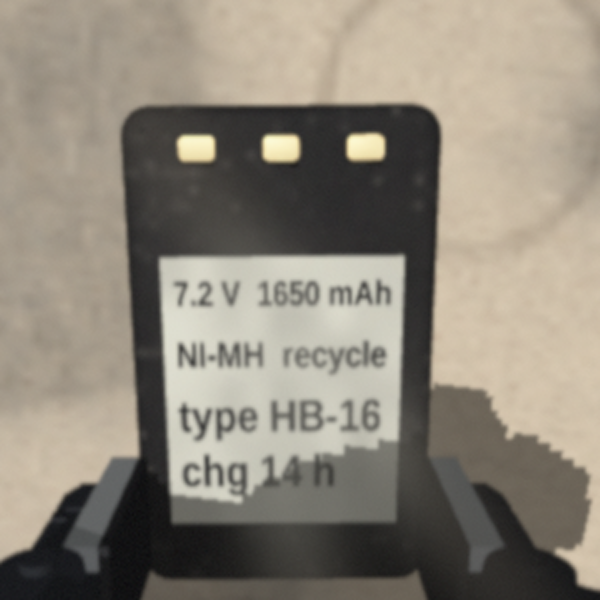

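The picture shows the pack held between the pads, nearly straight. Label corners at crop (159,257), (405,254), (395,522), (171,523); contacts at (196,148), (366,147). I'll get its pose in the tool frame with PnP.

```bash
python3 - <<'E'
from h import *
c=cal("w6"); s=ctrl.sense()
M=np.array([[19.2,21.2,18],[19.2,-21.2,18],[-31,-21.2,18],[-31,21.2,18],[37.2,14,18],[37.2,-14,18],[44,0,18],[-44,0,18]],float)
p=np.array([(159,257),(405,254),(395,522),(171,523),(196,148),(366,147),(281,105),(285,577)],float)/2+[180,60]
K=np.array([[c["fx"],0,c["cx"]],[0,c["fy"],c["cy"]],[0,0,1]])
ok,rv,tv=cv2.solvePnP(M,p,K,None); print("px err",np.abs(cv2.projectPoints(M,rv,tv,K,None)[0][:,0]-p).max(0))
Rc=rot(c["attitude"]); Rt=rot(s["ee_rot"])
Rp=Rt.inv()*Rc*R.from_rotvec(rv[:,0]); t=Rt.inv().apply(Rc.apply(tv[:,0])+c["position"]-s["eef_pos"])
print("pack origin in tool",t.round(1)); print(Rp.as_matrix().round(3))
E
```

```text
px err [0.45057031 1.71825075]
pack origin in tool [ 29.3   0.3 184.2]
[[ 1.    -0.007 -0.018]
 [-0.007 -1.     0.003]
 [-0.018 -0.003 -1.   ]]
```

```bash
cat >> h.py <<'E'
C=np.array([604.0,-271.5,0]); CY=0.076; T0=np.array([29.0,0.2,183.3])   # cradle pose; pack origin in tool
def goal(xn,zn,deg,y=0.0):
    """tool shift+rotvec to put nose's lower edge at cradle x=xn, zn above floor, leaning deg"""
    th=np.radians(deg); Rz=R.from_euler("z",CY)
    Rp=Rz*R.from_euler("y",th)                      # pack in world, nose down
    o=C+Rz.apply([xn,y,10+zn])-Rp.apply([44,0,0])   # pack origin
    Rt=Rp*R.from_euler("x",np.pi)                   # tool: x fwd, z down
    p=o-Rt.apply(T0); s=ctrl.sense(); r=rot(s["ee_rot"])
    d=r.inv().apply(p-s["eef_pos"]); q=(r.inv()*Rt).as_rotvec()
    print(f"goal({xn},{zn},{deg}) tcp",p.round(1),"row",d.round(1).tolist(),q.round(3).tolist())
def nose():
    "present nose lower edge in cradle frame, and lean"
    s=ctrl.sense(); r=rot(s["ee_rot"]); X=s["eef_pos"]+r.apply(T0+[44,0,0]); v=r.apply([1,0,0])
    n=R.from_euler("z",-CY).apply(X-C); w=R.from_euler("z",-CY).apply(v)
    print("nose",(n-[0,0,10]).round(1),"lean",np.degrees(-np.arcsin(v[2])).round(1),"yaw",round(np.arctan2(w[1],w[0]),4),"F",np.round(R.from_euler("z",-CY).apply(s["force"]),1),"grip",round(s["grip_force"],0),round(s["grip_width"],3))
E
python3 -c "
from h import *
nose(); goal(27,45,21); goal(27,3,21)"
```

```text
nose [ -87.9 -156.4   58.4] lean 0.1 yaw 0.0238 F [-0.4  0.2 -1.6] grip 94.0 0.589
goal(27,45,21) tcp [ 628.5 -269.4  252.3] row [188.9, -154.1, -0.4] [0.002, -0.365, 0.024]
goal(27,3,21) tcp [ 628.5 -269.4  210.3] row [189.0, -154.0, 41.6] [0.002, -0.365, 0.024]
```

Scaled: 189 mm is 9.45, -154 mm is -7.7, -0.366 rad is -1.83.

```bash
echo '{"segments":[[1.9, -1.55, 0, 0, -0.4, 0.025], [3.8, -3.1, 0, 0, -0.8, 0.05], [5.65, -4.6, 0, 0.005, -1.2, 0.08], [7.55, -6.15, 0, 0.005, -1.6, 0.1], [9.45, -7.7, 0, 0.01, -1.83, 0.12], [9.45, -7.7, 0, 0.01, -1.83, 0.12], [9.45, -7.7, 0, 0.01, -1.83, 0.12], [9.45, -7.7, 0, 0.01, -1.83, 0.12]]}' | python3 steer.py; python3 - <<'E'
from h import *
nose(); goal(27,3,21)
im,c=shot("w7")
n=ctrl.calibration("scene"); t=ctrl.capture("scene")[:,:,::-1]
cv2.imwrite("pics/c7.png",np.hstack([cv2.resize(t[180:300,280:440],(480,360),interpolation=cv2.INTER_CUBIC),cv2.resize(im,(320,240))[:, :].repeat(1,0) if 0 else cv2.copyMakeBorder(cv2.resize(im,(320,240)),0,120,0,0,cv2.BORDER_CONSTANT)]))
E
```

```text
time_s: 8.6
eef_pos: [628.1, -270.7, 252.5]
ee_rot: [0.008, 0.983, 0.037, -0.182]
force: [0.4, -0.4, -1.4]
grip_width: 0.59
grip_force: 93.9
nose [26.5 -1.6 45.2] lean 21.0 yaw -0.0018 F [ 0.3 -0.4 -1.4] grip 94.0 0.59
goal(27,3,21) tcp [ 628.5 -269.4  210.3] row [15.6, -1.3, 39.2] [0.001, 0.0, -0.002]
```

View pics/c7.png

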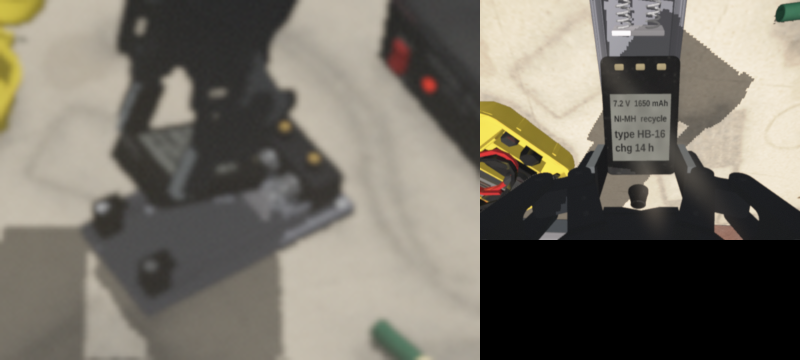

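The scene crop and wrist view show the pack leaning nose-down above the bay, lined up with it. I'll take out the 1.4 mm sideways error and lower it.

Scaled: 39.2 mm is 1.96, 15.6 mm is 0.78, -0.002 rad is -0.01.

```bash
echo '{"segments":[[0.2, -0.07, 0.5, 0.005, 0, -0.01], [0.4, -0.07, 1, 0.005, 0, -0.01], [0.6, -0.07, 1.5, 0.005, 0, -0.01], [0.78, -0.07, 1.96, 0.005, 0, -0.01], [0.78, -0.07, 1.96, 0.005, 0, -0.01], [0.78, -0.07, 1.96, 0.005, 0, -0.01]]}' | python3 steer.py | egrep 'time|force'; python3 -c "
from h import *
nose(); goal(33,1,20); goal(39,1,19)"
```

```text
time_s: 9.3
force: [-1.0, -0.9, -1.9]
grip_force: 94.0
nose [27.9  0.8  3.5] lean 21.0 yaw 0.0013 F [-1.  -0.8 -1.9] grip 94.0 0.59
goal(33,1,20) tcp [ 631.  -269.2  208.2] row [2.5, 0.9, 1.8] [0.001, 0.017, 0.001]
goal(39,1,19) tcp [ 633.6 -269.   208.1] row [5.0, 0.9, 1.0] [0.001, 0.035, 0.001]
```

Scaled: 2 mm is 0.1, 1 mm is 0.05, 0.035 rad is 0.175.

```bash
echo '{"segments":[[0.1, 0.02, 0.025, 0, 0.05, 0], [0.175, 0.045, 0.05, 0, 0.1, 0.005], [0.25, 0.045, 0.05, 0.005, 0.175, 0.005], [0.25, 0.045, 0.05, 0.005, 0.175, 0.005], [0.25, 0.045, 0.05, 0.005, 0.175, 0.005], [0.25, 0.045, 0.05, 0.005, 0.175, 0.005]]}' | python3 steer.py | egrep 'time|force'; python3 -c "
from h import *
nose(); goal(44,1.5,18); goal(46,1,17.5)"
```

```text
time_s: 9.9
force: [-4.0, -0.7, 0.6]
grip_force: 94.1
nose [38.9 -0.2  1.4] lean 19.0 yaw -0.0001 F [-4.1 -0.4  0.6] grip 94.0 0.592
goal(44,1.5,18) tcp [ 635.1 -268.9  208.4] row [1.6, -0.1, -0.5] [0.0, 0.017, -0.0]
goal(46,1,17.5) tcp [ 635.4 -268.9  207.8] row [2.1, -0.1, -0.0] [0.0, 0.026, -0.0]
```

```bash
echo '{"segments":[[0.035, -0.005, -0.005, 0, 0.045, 0], [0.07, -0.005, -0.01, 0, 0.09, 0], [0.105, -0.005, -0.005, 0, 0.13, 0], [0.105, -0.005, -0.005, 0, 0.13, 0], [0.105, -0.005, -0.005, 0, 0.13, 0]]}' | python3 steer.py | egrep 'time|force'; python3 -c "
from h import *
nose(); 
for th in (14,10,6,3,1.5):
    goal(36+15.4-18*np.sin(np.radians(th)),0.7,th)"
```

```text
time_s: 10.4
force: [-7.2, -2.0, 1.8]
grip_force: 94.1
nose [45.8 -0.1  0.9] lean 17.5 yaw -0.0002 F [-7.3 -1.5  1.8] grip 94.0 0.591
goal(47.04540587920598,0.7,14) tcp [ 624.5 -269.7  206.2] row [-9.9, -0.1, 4.7] [0.0, 0.062, -0.0]
goal(48.27433280199525,0.7,10) tcp [ 612.2 -270.7  203.9] row [-20.9, -0.1, 10.6] [0.0, 0.131, -0.0]
goal(49.518487661182235,0.7,6) tcp [ 600.1 -271.6  200.6] row [-31.5, -0.1, 17.4] [0.0, 0.201, -0.0]
goal(50.45795278762701,0.7,3) tcp [ 591.2 -272.3  197.6] row [-39.1, -0.1, 23.0] [0.0, 0.254, -0.0]
goal(50.92881493045828,0.7,1.5) tcp [ 586.8 -272.6  195.8] row [-42.8, -0.1, 26.0] [0.0, 0.28, -0.0]
```

Scaled: -21.3 mm is -1.065, -15.8 mm is -0.79, 0.131 rad is 0.655.

```bash
echo '{"segments":[[-0.265, -0.005, 0.11, 0, 0.155, 0], [-0.515, -0.005, 0.235, 0, 0.31, 0], [-0.79, -0.005, 0.38, 0, 0.48, 0], [-1.065, -0.005, 0.525, 0, 0.655, 0], [-1.065, -0.005, 0.525, 0, 0.655, 0], [-1.065, -0.005, 0.525, 0, 0.655, 0]]}' | python3 steer.py | egrep 'time|force'; python3 -c "
from h import *
nose(); 
for th in (6,3,1.5):
    goal(36+15.-18*np.sin(np.radians(th)),0.7,th)"
```

```text
time_s: 11.0
force: [-5.9, -2.1, -0.2]
grip_force: 94.0
nose [47.6 -0.1  0.8] lean 10.0 yaw -0.0004 F [-6.  -1.6 -0.2] grip 94.0 0.591
goal(49.118487661182236,0.7,6) tcp [ 599.7 -271.6  200.6] row [-11.2, -0.1, 5.4] [-0.0, 0.07, -0.0]
goal(50.05795278762701,0.7,3) tcp [ 590.8 -272.3  197.6] row [-19.5, -0.1, 10.0] [-0.0, 0.123, -0.0]
goal(50.52881493045828,0.7,1.5) tcp [ 586.4 -272.6  195.8] row [-23.5, -0.1, 12.4] [0.0, 0.149, -0.0]
```

The manual's scale: shifts go in units of 20 mm and turns go in units of 0.2 rad. Converting my numbers, -18.8 mm is -0.94, -14.6 mm is -0.73, 0.123 rad is 0.615.

```bash
echo '{"segments":[[0.035, -0.005, 0, 0, 0, 0], [-0.225, -0.005, 0.13, 0, 0.175, 0], [-0.525, -0.005, 0.265, 0, 0.35, 0], [-0.73, -0.005, 0.38, 0, 0.48, 0], [-0.94, -0.005, 0.49, 0, 0.615, 0], [-0.94, -0.005, 0.49, 0, 0.615, 0], [-0.94, -0.005, 0.49, 0, 0.615, 0]]}' | python3 steer.py | egrep 'time|force'; python3 -c "
from h import *
nose(); 
for th in (2,1.2,.5):
    goal(36+15.4-18*np.sin(np.radians(th)),0.7,th)
im,c=shot('w8'); t=ctrl.capture('scene')[:,:,::-1]
cv2.imwrite('pics/c8.png',np.hstack([cv2.resize(t[190:300,290:420],(390,330),interpolation=cv2.INTER_CUBIC),cv2.resize(im[80:410,160:480],None,fx=1.0,fy=1.0)]))"
```

```text
time_s: 11.7
force: [-6.5, -2.9, -0.6]
grip_force: 94.1
nose [50.7 -0.   0.5] lean 3.0 yaw -0.0005 F [-6.7 -2.4 -0.6] grip 94.0 0.587
goal(50.77180905935498,0.7,2) tcp [ 588.2 -272.5  196.4] row [-3.1, -0.0, 1.1] [-0.0, 0.017, -0.0]
goal(51.023036442099574,0.7,1.2) tcp [ 585.9 -272.7  195.5] row [-5.4, -0.0, 2.2] [-0.0, 0.031, -0.0]
goal(51.242922361029265,0.7,0.5) tcp [ 583.9 -272.8  194.6] row [-7.4, -0.0, 3.2] [-0.0, 0.044, -0.0]
```

View pics/c8.png

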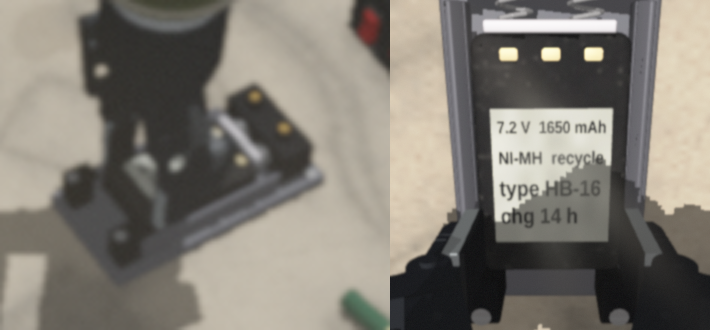

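The pack is in the bay against the plate, with its rear end inside the posts. I'll lower the last few degrees and watch for the fingers touching the guides.

```bash
echo '{"segments":[[-0.135, 0, 0.055, 0, 0.08, 0], [-0.26, 0, 0.11, 0, 0.155, 0], [-0.26, 0, 0.11, 0, 0.155, 0], [-0.26, 0, 0.11, 0, 0.155, 0]]}' | python3 steer.py | egrep 'time|force'; python3 -c "
from h import *
nose(); goal(36+15.2,0.3,0.2)"
```

```text
time_s: 12.2
force: [-7.8, -1.3, 4.1]
grip_force: 97.1
nose [51.6 -0.1  1.4] lean 1.2 yaw -0.0002 F [-7.9 -0.7  4.1] grip 97.0 0.589
goal(51.2,0.3,0.2) tcp [ 582.9 -272.9  193.9] row [-3.5, 0.0, 2.4] [0.001, 0.017, -0.0]
```

```bash
echo '{"segments":[[-0.12, 0, 0.065, 0, 0.06, 0], [-0.12, 0, 0.065, 0, 0.06, 0], [-0.12, 0, 0.065, 0, 0.06, 0]]}' | python3 steer.py | egrep 'time|force'; python3 -c "
from h import *
nose(); goal(36+15.2,0.3,0.2)"
```

```text
time_s: 12.5
force: [-8.4, 0.1, 9.6]
grip_force: 101.4
nose [51.8 -0.1  2.1] lean 0.4 yaw 0.0002 F [-8.4  0.8  9.6] grip 101.0 0.592
goal(51.2,0.3,0.2) tcp [ 582.9 -272.9  193.9] row [-1.3, 0.1, 2.1] [0.001, 0.004, 0.0]
```

```bash
echo '{"segments":[[0, 0, 0, 0, 0, 0], [0, 0, 0, 0, 0, 0], [0, 0, 0, 0, 0, 0], [0, 0, 0, 0, 0, 0]]}' | python3 steer.py 0.75 | egrep 'time|force|width'; echo '{"segments":[[0, 0, -1, 0, 0, 0], [0, 0, -3, 0, 0, 0], [0, 0, -3, 0, 0, 0], [0, 0, -3, 0, 0, 0], [0, 0, -3, 0, 0, 0]]}' | python3 steer.py | egrep 'time|eef|force'; python3 - <<'E'
from h import *
im,c=shot('w9'); s=ctrl.capture('scene')[:,:,::-1]
cv2.imwrite('pics/c9.png',np.hstack([cv2.resize(s[190:300,290:420],(390,330),interpolation=cv2.INTER_CUBIC),im[40:370,130:510]]))
E
```

```text
time_s: 12.9
force: [0.5, 0.1, -0.4]
grip_width: 0.748
grip_force: 0.0
time_s: 13.4
eef_pos: [584.6, -272.3, 253.4]
force: [0.2, -0.9, 0.9]
grip_force: 0.0
```

View pics/c9.png

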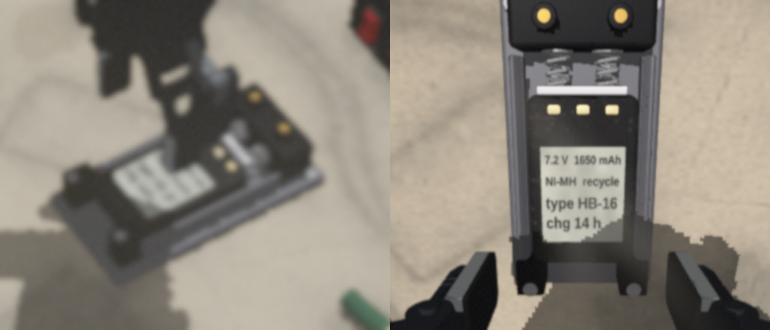

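The pack is released and its rear end sits at the posts. An enlarged crop and PnP will show whether it's home and flat.

```bash
python3 - <<'E'
import cv2
a=cv2.imread("pics/w9_raw.png")[120:345,235:415]
cv2.imwrite("pics/c10.png",cv2.resize(cv2.convertScaleAbs(a,alpha=1.4,beta=15),(480,600),interpolation=cv2.INTER_CUBIC))
E
```

```text
(no output)
```

View pics/c10.png

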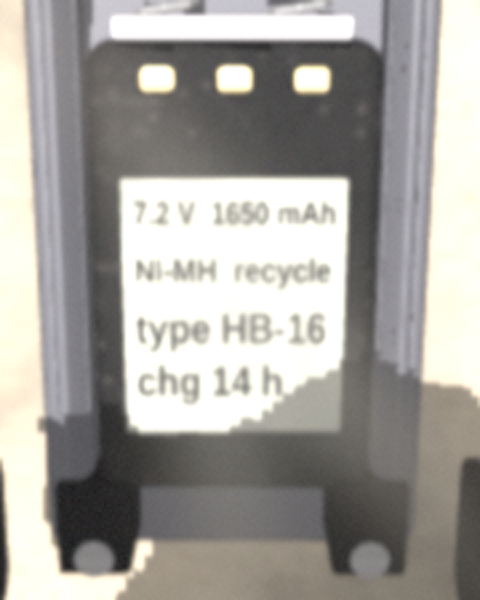

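The crop shows the pack square between the guides: label corners (120,179), (349,177), (341,432), (127,432), contacts (157,78), (312,78), rear edge y≈486, dots (94,558), (370,559).

```bash
python3 - <<'E'
from h import *
c=cal("w9"); f=lambda p: np.array(p,float)/(600/225)+[235,120]
M=np.array([[19.2,21.2,18],[19.2,-21.2,18],[-31,-21.2,18],[-31,21.2,18],[37.2,14,18],[37.2,-14,18]],float)
p=f([(120,179),(349,177),(341,432),(127,432),(157,78),(312,78)])
K=np.array([[c["fx"],0,c["cx"]],[0,c["fy"],c["cy"]],[0,0,1]])
ok,rv,tv=cv2.solvePnP(M,p,K,None); Rc=rot(c["attitude"]); Z=R.from_euler("z",-CY)
o=Z.apply(Rc.apply(tv[:,0])+c["position"]-C); Rp=Z*Rc*R.from_rotvec(rv[:,0])
print("PnP in cradle",o.round(1),Rp.as_matrix().round(3)[:,[0,2]].T.tolist())
cr=lambda X: Z.apply(X-C).round(1)
print("dots z34",cr(onz(c,f((94,558)),34)),cr(onz(c,f((370,559)),34)),"expected -55.7")
for z in(28,34): print(z,"rear edge",cr(onz(c,f((235,486)),z)),"label mid",cr(onz(c,f([(120,179),(349,177),(341,432),(127,432)]).mean(0),z)),"should be -6; front contacts",cr(onz(c,f((235,78)),z)),"37.2")
# predictions: pack level and home, vs rear caught on lip (rear top ~3 mm up, x +4)
for n,dx,lean in(("home",0,0),("caught",4,np.radians(2.5))):
    r=R.from_euler("y",lean); L=np.array([44+dx,0,10.])+r.apply(M-[44,0,0])
    q=proj(c,C+Z.inv().apply(L)); print(n,((q-p)).round(1).tolist())
E
```

```text
PnP in cradle [-0.5 -0.1  9.9] [[1.0, 0.001, -0.013], [0.013, -0.008, 1.0]]
dots z34 [-55.8  27.6  34. ] [-56.  -27.3  34. ] expected -55.7
28 rear edge [-43.   -0.5  28. ] label mid [-5.3 -0.3 28. ] should be -6; front contacts [37.  -0.3 28. ] 37.2
34 rear edge [-40.2  -0.4  34. ] label mid [-3.7 -0.2 34. ] should be -6; front contacts [37.4 -0.3 34. ] 37.2
home [[-0.7, -0.8], [-0.4, 0.0], [-0.4, -0.6], [-0.5, -0.6], [-0.6, -0.3], [-0.4, -0.3]]
caught [[-1.2, -10.3], [0.1, -9.5], [0.5, -7.0], [-1.4, -7.0], [-0.8, -10.6], [-0.1, -10.6]]
```

The view matches the "home and level" pose to within 1 px (x -0.5, y -0.1, z 9.9 mm, tilt about 0.015 rad). The gripper is clear of everything, so I'm handing in.

```bash
python3 -c "
from rig import ctrl
print(ctrl.finish_job())"
```

```text
the job is handed in; nothing more can be done
None
```

The pack is loaded flat in the cradle, held between the sprung plate and the posts with its rear end under the lips; I handed the job in at about 13.5 s, it returned no verdict, and I steered clear of the bystanders but did not re-measure them.

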